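Put the ring-toss pegs away in their caddy and clip the carrying bar on

ROBOT

A 7-joint arm with a two-finger parallel gripper is mounted at the origin on the work surface. World frame = base frame: x ahead of the robot, y to its left, z up, the work surface at z = 0. Lengths are in m, angles in rad, forces in N, time in s.
With the tool pointing down it reaches from about 0.425 to 0.925 m from the base axis. Payload 6.8 kg.
Tool frame: the origin (TCP) lies midway between the tips of the shut fingers; the grasp point (between the pads) lies 19 mm behind it; z points along the fingers, y is the line along which they close (so a half turn about z gives the same grasp; the last joint's range is limited). The gripper opens to 85 mm and grips with 20 to 120 N. Pads are 22 mm wide; open, the fingers measure 114 mm over their backs; the gripper's body (76 mm by 85 mm) begins 54 mm behind the grasp point. The pads swing forward as they close: fully open they stand 13 mm farther back than shut.
Start: joints at [1.06, 0.477, 0.022, 1.555, -0.011, 1.109, -0.083], TCP at [0.265, -0.621, 0.231] pointing down, gripper open.
Joint ranges: [-2.96, 2.96], [-0.34, 2.1], [-1.41, 1.46], [0.24, 2.44], [-1.37, 4.51], [0.17, 1.92], [-2.96, 2.96]. Speed limits (rad/s): [2.39, 2.39, 3.14, 3.14, 3.14, 3.14, 3.14].

INTERFACE

Orientations are given as a unit quaternion [w, x, y, z].
In Python, from station import bot, imaging gives the robot as it stands.
- The arm moves only by the tool move_arm, never from a script. Its argument "commands" is a list that holds one entry, the list of rows, each a list of 7 numbers: the shift along the tool's x, y, z in m, then the turn, a rotation vector about the tool's x, y, z in degrees, then the finger opening in m, from 0 to 0.0854. In form: [[[x, y, z, rx, ry, rz, grip], ...]]. A call has 1 to 20 rows; each row shifts and turns the commanded pose from where the row before left it, along the tool's axes as they then stand; what a row does not reach is not made up. A row lasts 1/8 s, in which the tool goes at most 62.5 mm and 10.7 degrees, less where a joint would pass 70% of its speed; a pose out of reach is approached as far as the arm can. A call is refused whole if a number of a shift passes 0.0625 or a number of a turn 10.7, either way. A call with a gripper value outside its range is refused whole. The fingers move at their own pace and stop on an object; "squeeze" is the grip in N (left out, the last holds). Time passes only in rows, so rows that do not move let the fingers close. It gives the time, the measured TCP pose, the force, the opening and the grip force at its end, in the units of the state.
- bot.get_obs(): the state, without advancing time (a new reading comes with each control period).
- imaging.read_camera(name): name is "scene" or "top" or "wrist"; returns the picture (420x560x3 uint8, red, green, blue); there is no depth.
- imaging.calibration(name): a dict with "intrinsics" (3x3 intrinsics, pixels), "extrinsics" (4x4, takes a point from camera to world coordinates); the wrist camera has in their place "mount" (4x4, takes a point from camera to tool coordinates, whose origin is the TCP and whose axes are the flange's). Camera axes: x right, y down, z forward; pixel columns grow to the right and rows downward; lengths in m; the calibration is good to about 2 mm. A picture is of the moment at which its call begins: read the wrist's pose just before it. calibration takes no time and is no camera call.
- bot.hand_in(): hands the job in; it is judged then, once.
The state is a dict: "t": time; "q": joint angles; "joint_vel": joint speeds; "joint_torque": joint torques, N m; "eef_pos": TCP position; "tool_rot": TCP orientation; "contact_force": force on the tool from outside, world axes, zero at the start; "torque": the same for the moment, N m; "gripper_width": opening from 0.0 (shut) to 1.0 (fully open); "grasp_force": force on a finger pad.
Only numpy, scipy, OpenCV 4.12 (cv2) and the standard library are available. Lean on these libraries where they do the work, as an engineer would, in place of code of your own. Each camera call takes 0.05 s, during which the arm holds its last target. There are 200 camera calls.

TASK

Tidy the ring-toss game into its oak caddy: stand every peg in a well of the caddy, one to a well, feeling about with its foot until it finds the hidden hole in the well's dark floor and drops fully home. When all the pegs are in, lay the dark wooden carrying bar across the two fork clips at the front of the caddy and push it down past the sprung jaws until it sits fully home and both jaws have snapped back over it. Leave the cup, the firefighter, the turtle and the toy car where they are.

Things in the scene. Friction and masses are not known exactly. Their poses are not given: they have to be found in the camera images.
- caddy: oak caddy, fixed, 200 mm (its x) by 350 mm (its y); origin at the centre of its underside, z up, -x its front towards the robot. Base board 12 mm thick. At the back a block 60 mm high (x -4 to +94 mm) has four square wells in a row, 80 mm apart, along y; at the front (x -70 mm) stand two fork clips, 16 mm wide along y, at y +65 and -65 mm
- well0 (a point): centre of the floor of the leftmost (+y) well, 50 mm above the bench. Each well is a square opening 50 by 50 mm, 10 mm deep (rim at 60 mm), with a flat dark rubber floor. In the floor is a round blind hole whose centre is up to 6 mm off this point in the caddy's x and up to 6 mm in y, different in each well and start, not given
- well1 (a point): the same for the next well to the right. Each hole is 30.5 mm wide with a 1.5 mm chamfer and 30 mm deep: a peg fully home has its foot 20 mm and its centre 80 mm above the bench; standing on the floor beside the hole its centre is at 110 mm
- well2 (a point): the same for the third well
- well3 (a point): the same for the rightmost (-y) well. Any peg may go in any well
- peg0_mid (a point): centre (60 mm above the foot) of a plain round oak game peg, 28 mm diameter, 120 mm long, about 60 g, at first standing upright on the bench behind the bar; z runs along the peg; the foot has a small chamfer. The pegs are alike; any may be absent (None)
- peg1_mid (a point): the same for the second peg
- peg2_mid (a point): the same for the third peg
- peg3_mid (a point): the same for the fourth peg
- bar_mid (a point): centre of the carrying bar: a dark wooden rod 220 mm long along its y, round, 22 mm diameter, for the middle 172 mm, with a 24 mm cube at each end that keeps it from rolling; about 90 g; its centre is 12 mm above the bench as it lies. Any way round and either end will do. Grip it at the middle
- bar_seat (a point): where the bar's centre must come: midway between the clips, 62 mm above the bench, 70 mm in front of the caddy's centre; the bar lies along the caddy's y. Free room 50 mm high under it. The clips hold it 57 to 73 mm either side of its centre. Each fork has a fixed prong behind (+x) the bar, 12.5 mm from its axis, flaring backwards at its top, 40 mm above the axis
- jaw_left (a joint): angle (rad) of the left (+y) clip's sprung steel jaw on the front (-x) side: 0 closed, about 0.15 as the bar passes, then it snaps back. Its rounded nose (10 mm thick) stands over the bar's way, its top 18 mm above the seated bar's axis. Pushing the bar straight down with 6 to 15 N in all swings both jaws outward (0.7 N m/rad, preloaded 0.15 rad)
- jaw_right (a joint): the same for the right (-y) jaw
- cup: white ceramic cup, 74 mm wide, 80 mm high, on the turntable at the back right; bystander; origin at the centre of its underside
- firefighter: red plastic firefighter figure, 105 mm high, on the right; bystander; origin at the centre of its underside
- turtle: green plastic turtle, 95 mm long, 48 mm high, behind the pegs; bystander; origin at the centre of its underside
- toy_car: wooden toy car, 100 mm long, 50 mm high, behind the caddy; bystander; origin at the centre of its underside
- peg0: the same peg as peg0_mid; origin at the centre of its foot
- peg1: the same peg as peg1_mid; origin at the centre of its foot
- peg2: the same peg as peg2_mid; origin at the centre of its foot
- peg3: the same peg as peg3_mid; origin at the centre of its foot
- bar: the same bar as bar_mid; origin 12 mm below its centre as built

How it is judged:
By the outcome, as a careful person would: the job done as asked, in the order asked, and still so for the second after the job is handed in, with the robot touching nothing.
Of peg0, peg1, peg2, peg3 only 3 to 4 are there at a start; the rules pass over those that are not, and their reading is None.
At some moment in a run one of bar may be knocked a few centimetres aside while the robot is not near it.
It also fails if it takes over 210 s, if anything falls off the work surface, if the arm or the gripper's body presses on something with over 40 N, if the wrist force passes 120 N, or if a joint passes its speed limit or range.

## Working session

There is one attempt and no reset: what is moved stays moved. The work goes in short steps, Python scripts to look and compute and a tool call to move; the robot and the scene stay as the last step left them, time stands still between calls to the robot, and variables do not carry over. Pictures are saved under pics/ and viewed, at most 14 in all, crops included, and the job is handed in when it is done.

Besides the shell and the picture viewer there is one more tool, called after "Request:" as name(argument=value, ...) on one line, values as JSON. move_arm: Moves the arm, as the interface text tells. Its arguments: {"type":"object","properties":{"commands":{"type":"array","items":{"type":"array","items":{"type":"array","items":{"type":"number"}}}},"squeeze":{"type":"number"}},"required":["commands"]}

```bash
ls; mkdir -p pics; python3 - <<'E'
from station import bot, imaging
import cv2
o=bot.get_obs();print(o)
for n in("scene","top"):
    c=imaging.calibration(n);print(n,c)
    cv2.imwrite(f"pics/{n}0.png",imaging.read_camera(n)[:,:,::-1])
print(imaging.calibration("wrist"))
E
```

```text
pics
{'t': 0.0, 'q': array([ 1.05986305,  0.47782088,  0.02233099,  1.55647152, -0.01150817,
        1.1092908 , -0.08309047]), 'joint_vel': array([-0.00051582,  0.00031885,  0.00166444, -0.00047671,  0.00199481,
        0.00089942, -0.00033511]), 'joint_torque': array([-4.57312080e-04, -5.96453404e+01,  1.60743456e+00, -2.81194013e+01,
        1.23661361e-02,  9.30046634e-03,  2.16971239e-05]), 'eef_pos': array([ 0.26437422, -0.62041799,  0.23030314]), 'tool_rot': array([-8.97473111e-04,  9.79780222e-01,  2.00074611e-01, -2.48676737e-04]), 'contact_force': array([-0.38118118, -0.23458059, -0.71379677]), 'torque': array([ 0.03809232, -0.01120094, -0.02119955]), 'grasp_force': 0.0, 'gripper_width': 1.0025953566461006}
scene {'intrinsics': array([[486.29190123,   0.        , 276.79596669],
       [  0.        , 486.29190123, 211.85558939],
       [  0.        ,   0.        ,   1.        ]]), 'extrinsics': array([[ 0.84448524,  0.42026992, -0.33199077,  1.07403523],
       [ 0.53557613, -0.66463123,  0.52098324, -0.77170791],
       [-0.00169785, -0.61776899, -0.7863578 ,  1.14137304],

[... 317 characters left out ...]
  [-0.99976369,  0.01960455, -0.00939313, -0.07286716],
       [ 0.00691711, -0.12274718, -0.99241387,  1.43604034],
       [ 0.        ,  0.        ,  0.        ,  1.        ]])}
{'intrinsics': array([[321.29014897,   0.        , 277.0929718 ],
       [  0.        , 321.29014897, 206.01434723],
       [  0.        ,   0.        ,   1.        ]]), 'mount': array([[-2.30659987e-04, -9.60712454e-01, -2.77545543e-01,
         7.01972644e-02],
       [ 9.99999456e-01, -5.04010258e-04,  9.13540417e-04,
         4.28275879e-04],
       [-1.01753546e-03, -2.77545181e-01,  9.60712047e-01,
        -1.43773660e-01],
       [ 0.00000000e+00,  0.00000000e+00,  0.00000000e+00,
         1.00000000e+00]])}
```

View pics/top0.png

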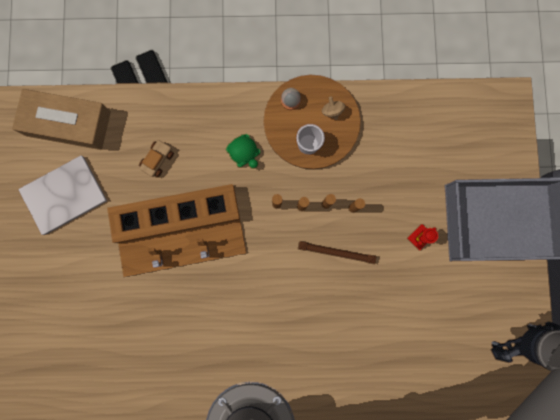

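View pics/scene0.png

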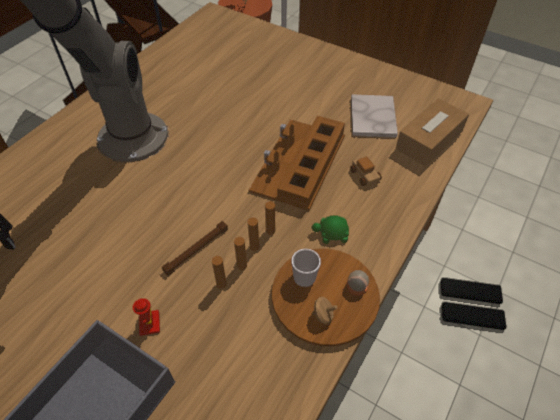

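Four pegs are present: tops near (277,201), (304,203), (329,201) and (358,205) in the top view. The bar runs (303,245)–(375,259), and the wells run (129,220)…(215,205).

```bash
cat > h.py <<'E'
from station import bot, imaging
import numpy as np, cv2
from scipy.spatial.transform import Rotation as R
def pose():
    o=bot.get_obs();T=np.eye(4);T[:3,:3]=R.from_quat(np.roll(o['tool_rot'],-1)).as_matrix();T[:3,3]=o['eef_pos'];return T
def cam(n,T=None):
    c=imaging.calibration(n);return c['intrinsics'],(c['extrinsics'] if n!='wrist' else T@c['mount'])
def cast(K,E,uv,z):
    d=E[:3,:3]@np.linalg.inv(K)@np.array([uv[0],uv[1],1.]);return E[:3,3]+d*(z-E[2,3])/d[2]
def proj(K,E,p):
    q=K@(E[:3,:3].T@(np.asarray(p)-E[:3,3]));return q[:2]/q[2]
E
python3 - <<'E'
from h import *
K,E=cam('top');im=cv2.imread('pics/top0.png')
g=im.max(2)
m=((g<45)*255).astype(np.uint8);m[:,:100]=0;m[:,250:]=0;m[:185]=0;m[240:]=0
cs,_=cv2.findContours(m,0,2)
W=[]
for c in cs:
    if cv2.contourArea(c)<80: continue
    r=cv2.minAreaRect(c);W.append(cast(K,E,r[0],.057));print('well',np.round(r[0],1),np.round(r[1],1),W[-1].round(4))
W=np.array(sorted(W,key=lambda p:-p[1]));d=W[-1]-W[0];print('pitch',np.linalg.norm(d)/3,'yaw',np.degrees(np.arctan2(d[0],-d[1])))
for uv in[(277,201),(304,203),(329.5,201),(358.5,205)]:print('peg',cast(K,E,uv,.12).round(4))
a=cast(K,E,(303,245),.02);b=cast(K,E,(375,259),.02);print('bar',a,b,np.linalg.norm(a-b),(a+b)/2)
cv2.imwrite('pics/topc.png',cv2.resize(im[180:280,100:400],None,fx=2.66,fy=2.66,interpolation=2))
E
```

```text
well [129.3 220.8] [15.7 16.3] [0.5677 0.3194 0.057 ]
well [158.2 215.5] [15.8 15.9] [0.5809 0.2406 0.057 ]
well [186.9 209.8] [15.7 16.3] [0.5949 0.1618 0.057 ]
well [215.6 204.4] [15.6 16.1] [0.6083 0.0827 0.057 ]
pitch 0.08005576235694395 yaw 9.739981280431525
peg [ 0.6069 -0.0861  0.12  ]
peg [ 0.6002 -0.1571  0.12  ]
peg [ 0.6042 -0.2245  0.12  ]
peg [ 0.592  -0.3007  0.12  ]
bar [ 0.49312352 -0.15748273  0.02      ] [ 0.4499662  -0.35805973  0.02      ] 0.20516745777711873 [ 0.47154486 -0.25777123  0.02      ]
```

View pics/topc.png

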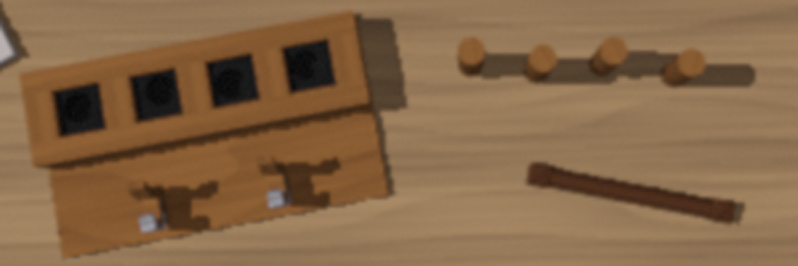

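```bash
cat >> h.py <<'E'
def goal(x,y,z,a,T=None):
    """turn and tool-axis shift (after turn) to tool-down pose with tool x at world angle a deg"""
    T=pose() if T is None else T
    ar=np.radians(a);G=np.array([[np.cos(ar),np.sin(ar),0],[np.sin(ar),-np.cos(ar),0],[0,0,-1]])
    rv=np.degrees(R.from_matrix(T[:3,:3].T@G).as_rotvec())
    s=G.T@(np.array([x,y,z])-T[:3,3])
    print('turn',rv.round(2),'then shift',s.round(4),'min rows',int(np.ceil(max(abs(s))/.06)),'| 1st pose a',np.degrees(np.arctan2(T[1,0],T[0,0])).round(2))
E
python3 - <<'E'
from h import *
goal(.575,.28,.18,99.74);goal(.34,-.45,.28,99.74)
E
```

```text
turn [-8.000e-02 -6.000e-02 -7.666e+01] then shift [0.835  0.4585 0.0504] min rows 14 | 1st pose a 23.08
turn [-8.000e-02 -6.000e-02 -7.666e+01] then shift [ 0.1552  0.1034 -0.0496] min rows 3 | 1st pose a 23.08
```

Request:
move_arm(commands=[[[0,0,0,0,0,-9.58,0.085],[0,0,0,0,0,-9.58,0.085],[0,0,0,0,0,-9.58,0.085],[0,0,0,0,0,-9.58,0.085],[0,0,0,0,0,-9.58,0.085],[0,0,0,0,0,-9.58,0.085],[0,0,0,0,0,-9.58,0.085],[0,0,0,0,0,-9.58,0.085],[0,0,0,0,0,0,0.085]]])

```text
t: 1.23
eef_pos: [0.2643, -0.6208, 0.2308]
tool_rot: [-0.0, 0.645, 0.764, 0.0]
contact_force: [-0.1, -0.5, 1.0]
gripper_width: 0.996
grasp_force: 0.0
```

Request:
move_arm(commands=[[[0.0557,0.0306,0,0,0,0,0.085],[0.0557,0.0306,0,0,0,0,0.085],[0.0557,0.0306,0,0,0,0,0.085],[0.0557,0.0306,0,0,0,0,0.085],[0.0557,0.0306,0,0,0,0,0.085],[0.0557,0.0306,0,0,0,0,0.085],[0.0557,0.0306,0,0,0,0,0.085],[0.0557,0.0306,0,0,0,0,0.085],[0.0557,0.0306,0,0,0,0,0.085],[0.0557,0.0306,0,0,0,0,0.085],[0.0557,0.0306,0,0,0,0,0.085],[0.0557,0.0306,0,0,0,0,0.085],[0.0557,0.0306,0.01,0,0,0,0.085],[0.0557,0.0306,0.01,0,0,0,0.085],[0.0557,0.0306,0.03,0,0,0,0.085],[0,0,0,0,0,0,0.085],[0,0,0,0,0,0,0.085]]])

```text
t: 3.35
eef_pos: [0.5682, 0.2576, 0.1847]
tool_rot: [-0.0, 0.645, 0.764, -0.001]
contact_force: [0.4, -0.4, -0.5]
gripper_width: 0.995
grasp_force: 0.0
```

```bash
python3 - <<'E'
from h import *
T=pose();print(T[:3,3]);np.save('T1.npy',T)
im=imaging.read_camera('wrist')[:,:,::-1];cv2.imwrite('pics/w1.png',im)
big=cv2.convertScaleAbs(cv2.resize(im,None,fx=1.4,fy=1.4),alpha=1)
b=np.clip(255*(big/255.)**.5,0,255).astype(np.uint8);cv2.imwrite('pics/w1b.png',b)
goal(.6016,.1222,.18,99.74)
E
```

```text
[0.56820643 0.25755252 0.18466274]
turn [-0.01  0.07 -0.2 ] then shift [-0.1381  0.0097  0.0052] min rows 3 | 1st pose a 99.54
```

View pics/w1b.png

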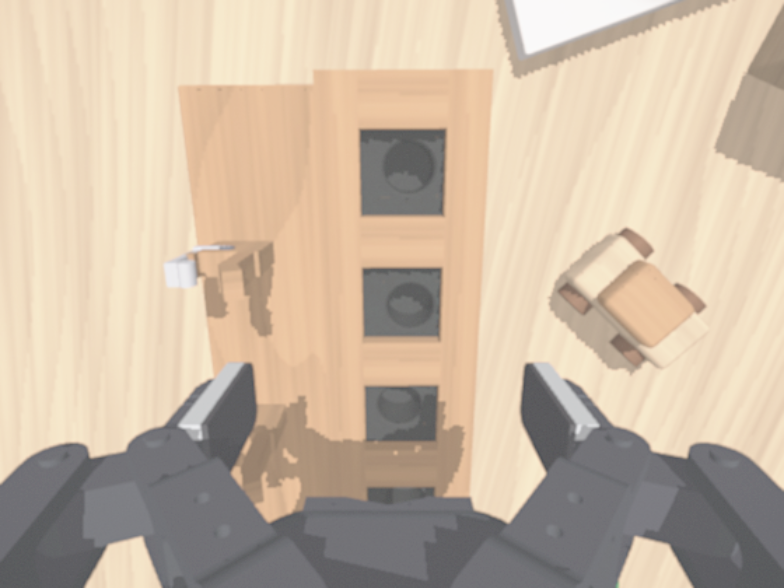

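The hole in each well is visible: in the 1.4x view, near (409,166), (410,305) and (400,405). I'll look at the other pair the same way, then segment.

Request:
move_arm(commands=[[[-0.055,0.003,0,0,0,0,0.085],[-0.055,0.003,0,0,0,0,0.085],[-0.045,0.003,0,0,0,0,0.085],[0,0,0,0,0,0,0.085],[0,0,0,0,0,0,0.085]]])

```text
t: 4.03
eef_pos: [0.6034, 0.1059, 0.1861]
tool_rot: [0.0, 0.646, 0.764, 0.0]
contact_force: [-0.6, 1.1, -1.0]
gripper_width: 0.999
grasp_force: 0.0
```

```bash
cat > seg.py <<'E'
from h import *
def wells(im,T):
    K,E=cam('wrist',T);v=im.max(2).astype(np.uint8);out=[]
    m=((cv2.GaussianBlur(v,(3,3),0)<70)*255).astype(np.uint8)
    W=np.array([[.5677,.3194],[.5809,.2406],[.5949,.1618],[.6083,.0827]])
    for i,w in enumerate(W):
        p=proj(K,E,[*w,.06]);
        if not(0<p[0]<560 and 20<p[1]<300): continue
        u,vv=p.round().astype(int);r=38;y0=max(vv-r,0);c=m[y0:vv+r,u-r:u+r]
        n,l,s,ce=cv2.connectedComponentsWithStats(c)
        k=1+np.argmax(s[1:,4]);x,y,ww,h,ar=s[k]
        rc=[cast(K,E,(u-r+x+a*ww,y0+y+b*h),.06) for a,b in((0,.5),(1,.5),(.5,0),(.5,1))]
        sub=v[y0+y+3:y0+y+h-3,u-r+x+3:u-r+x+ww-3];t,b=cv2.threshold(sub,0,255,cv2.THRESH_BINARY_INV+cv2.THRESH_OTSU)
        cs,_=cv2.findContours(b,0,1);cc=max(cs,key=cv2.contourArea);hull=cv2.convexHull(cc);el=cv2.fitEllipse(hull)
        hp=cast(K,E,(el[0][0]+u-r+x+3,el[0][1]+y0+y+3),.05)
        out.append((i,hp));print(i,'box',(ww,h),'rimc',np.mean(rc,0).round(4)[:2],'t',t,'ell',np.round(el[1],1),'hole',hp.round(4)[:2],'off',(hp[:2]-w).round(4))
    return out
E
python3 - <<'E'
from seg import *
T=pose();np.save('T2.npy',T);print(T[:3,3])
im=imaging.read_camera('wrist')[:,:,::-1];cv2.imwrite('pics/w2.png',im)
for k in(1,2): print('view',k);wells(cv2.imread(f'pics/w{k}.png'),np.load(f'T{k}.npy'))
t=[cv2.resize(cv2.imread(f'pics/w{k}.png')[80:340,240:330],None,fx=2.2,fy=2.2) for k in(1,2)]
cv2.imwrite('pics/w12.png',(255*(np.hstack(t)/255.)**.45).astype(np.uint8))
E
```

```text
[0.60339642 0.10590587 0.18605951]
view 1
0 box (np.int32(60), np.int32(60)) rimc [0.5664 0.3198] t 44.0 ell [53.  93.2] hole [0.5608 0.3449] off [-0.0069  0.0255]
1 box (np.int32(55), np.int32(48)) rimc [0.5799 0.2419] t 46.0 ell [31.6 34.4] hole [0.5856 0.2388] off [ 0.0047 -0.0018]
2 box (np.int32(50), np.int32(39)) rimc [0.5933 0.1639] t 45.0 ell [37.2 54.6] hole [0.5987 0.1578] off [ 0.0038 -0.004 ]
view 2
1 box (np.int32(65), np.int32(55)) rimc [0.5804 0.2354] t 40.0 ell [40.1 44.8] hole [0.5855 0.2389] off [ 0.0046 -0.0017]
2 box (np.int32(60), np.int32(59)) rimc [0.593  0.1623] t 42.0 ell [ 55.  108.6] hole [0.5875 0.1938] off [-0.0074  0.032 ]
3 box (np.int32(55), np.int32(47)) rimc [0.6066 0.0842] t 43.0 ell [31.7 34.6] hole [0.6093 0.0881] off [0.001  0.0054]
```

View pics/w12.png

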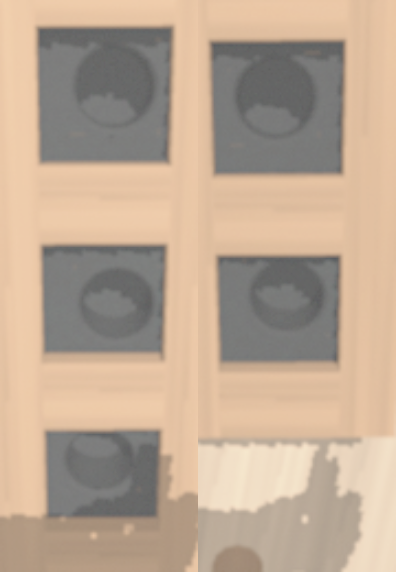

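```bash
python3 - <<'E'
from h import *
W=np.array([[.5677,.3194],[.5809,.2406],[.5949,.1618],[.6083,.0827]])
# hole ellipse, rim box centre measured in the same panels (scaled px)
for k,i,h,hw,box in((1,0,(114,86),80,((38,27),(172,162))),(1,1,(116,303),74,((42,245),(166,354))),(2,2,(78.5,97),79,((12,41),(147,174))),(2,3,(89.5,295.5),75,((19,256),(142,363)))):
    K,E=cam('wrist',np.load(f'T{k}.npy'))
    f=lambda p:(p[0]/2.2+240-.3,p[1]/2.2+80-.3)
    H=cast(K,E,f(h),.05);d=np.linalg.norm(cast(K,E,f((h[0]-hw/2,h[1])),.05)-cast(K,E,f((h[0]+hw/2,h[1])),.05))
    (a,b),(c,e)=box
    B=np.mean([cast(K,E,f(p),.06) for p in((a,b),(c,b),(a,e),(c,e))],0)
    print(i,'hole',H.round(4)[:2],'dia',d.round(4),'rim',B.round(4)[:2],'off from rim',(H-B)[:2].round(4))
T=np.load('T2.npy');goal(.6069,-.0861,.22,90);goal(.600,-.19,.24,90)
E
```

```text
0 hole [0.569  0.3237] dia 0.0304 rim [0.566  0.3197] off from rim [0.0031 0.004 ]
1 hole [0.5854 0.2384] dia 0.0307 rim [0.5794 0.2417] off from rim [ 0.0059 -0.0033]
2 hole [0.5919 0.1659] dia 0.0303 rim [0.593 0.162] off from rim [-0.0011  0.0039]
3 hole [0.6096 0.0878] dia 0.0312 rim [0.6064 0.084 ] off from rim [0.0031 0.0038]
turn [ 0.06 -0.02  9.69] then shift [-0.1932  0.0037 -0.034 ] min rows 4 | 1st pose a 99.69
turn [ 0.06 -0.02  9.69] then shift [-0.2971 -0.0032 -0.054 ] min rows 5 | 1st pose a 99.69
```

```bash
python3 - <<'E'
from h import *
goal(.600,-.19,.25,99.7)
E
```

```text
turn [ 0.06 -0.01 -0.01] then shift [-0.2924 -0.0532 -0.064 ] min rows 5 | 1st pose a 99.69
```

Request:
move_arm(commands=[[[-0.049,-0.009,-0.032,0,0,0,0.085],[-0.049,-0.009,-0.032,0,0,0,0.085],[-0.049,-0.009,0,0,0,0,0.085],[-0.049,-0.009,0,0,0,0,0.085],[-0.049,-0.009,0,0,0,0,0.085],[-0.049,-0.009,0,0,0,0,0.085],[0,0,0,0,0,0,0.085],[0,0,0,0,0,0,0.085]]])

```text
t: 5.08
eef_pos: [0.6001, -0.1902, 0.2494]
tool_rot: [-0.0, 0.644, 0.765, 0.001]
contact_force: [0.3, 0.6, 0.8]
gripper_width: 0.996
grasp_force: 0.0
```

```bash
python3 - <<'E'
from h import *
T=pose();np.save('T3.npy',T);print(T[:3,3])
im=imaging.read_camera('wrist')[:,:,::-1];cv2.imwrite('pics/w3.png',im)
cv2.imwrite('pics/w3b.png',cv2.resize(im,None,fx=1.4,fy=1.4))
K,E=cam('wrist',T)
for p in[(.6069,-.0861),(.6002,-.1571),(.6042,-.2245),(.592,-.3007)]: print(proj(K,E,[*p,.12])*1.4)
E
```

```text
[ 0.6001229  -0.19016189  0.24942093]
[431.23257576 100.25201251]
[397.37516283 222.39766017]
[385.13270901 326.04151693]
[349.24735157 424.747532  ]
```

View pics/w3b.png

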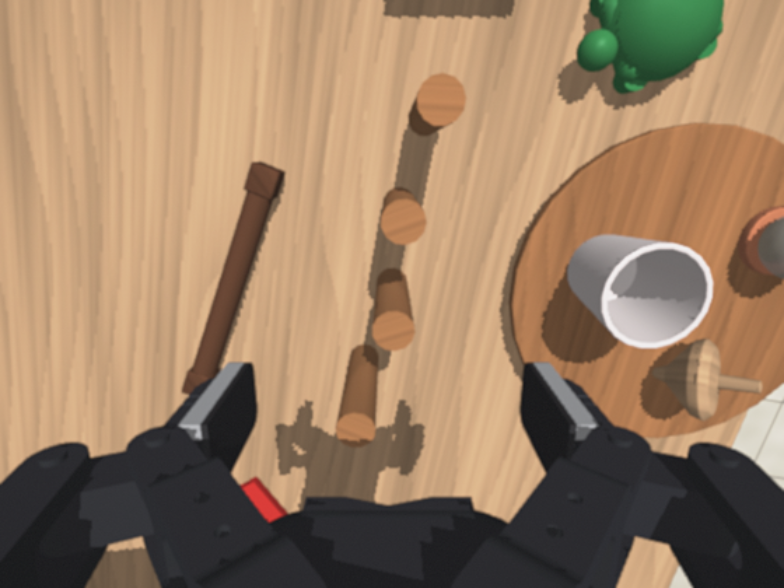

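```bash
python3 - <<'E'
from h import *
T=np.load('T3.npy');K,E=cam('wrist',T)
P=[cast(K,E,(u/1.4-.15,v/1.4-.15),.12)[:2] for u,v in((441,100),(403.5,221),(393.5,331),(355.5,430))];print(np.round(P,4))
for p in P: goal(*p,.076,99.7)
E
```

```text
[[ 0.6122 -0.0849]
 [ 0.6036 -0.1555]
 [ 0.61   -0.2268]
 [ 0.5967 -0.304 ]]
turn [ 0.04 -0.05  0.19] then shift [0.1011 0.0294 0.1735] min rows 3 | 1st pose a 99.89
turn [ 0.04 -0.05  0.19] then shift [0.0329 0.009  0.1735] min rows 3 | 1st pose a 99.89
turn [ 0.04 -0.05  0.19] then shift [-0.0385  0.0033  0.1735] min rows 3 | 1st pose a 99.89
turn [ 0.04 -0.05  0.19] then shift [-0.1122 -0.0227  0.1735] min rows 3 | 1st pose a 99.89
```

Request:
move_arm(commands=[[[0.0505,0.0145,0,0,0,0,0.085],[0.0505,0.0145,0,0,0,0,0.085],[0,0,0.055,0,0,0,0.085],[0,0,0.055,0,0,0,0.085],[0,0,0.04,0,0,0,0.085],[0,0,0.023,0,0,0,0.085],[0,0,0,0,0,0,0.085],[0,0,0,0,0,0,0.02],[0,0,0,0,0,0,0.02],[0,0,0,0,0,0,0.02],[0,0,0,0,0,0,0.02],[0,0,0,0,0,0,0.02]]], squeeze=40)

```text
t: 6.62
eef_pos: [0.6121, -0.0878, 0.0772]
tool_rot: [0.001, 0.645, 0.764, 0.0]
contact_force: [-1.5, 0.1, 6.4]
gripper_width: 0.316
grasp_force: 39.4
```

Request:
move_arm(commands=[[[0,0,-0.03,0,0,0,0.02],[0,0,-0.05,0,0,0,0.02],[0,0,-0.05,0,0,0,0.02],[0,0,-0.045,0,0,0,0.02],[0.051,0,0,0,0,0,0.02],[0.051,0,0,0,0,0,0.02],[0.051,0,0,0,0,0,0.02],[0.051,0,0,0,0,0,0.02],[0.051,0,0,0,0,0,0.02],[0.051,0,0,0,0,0,0.02],[0.051,0,0,0,0,0,0.02],[0.051,0,0,0,0,0,0.02],[0,0,0,0,0,0,0.02],[0,0,0,0,0,0,0.02]]])

```text
t: 8.38
eef_pos: [0.5425, 0.3138, 0.2508]
tool_rot: [0.0, 0.645, 0.764, -0.001]
contact_force: [-0.2, -0.8, -0.5]
gripper_width: 0.316
grasp_force: 39.5
```

```bash
python3 - <<'E'
from h import *
T=pose();np.save('T4.npy',T);print(T[:3,3],T[:3,2])
im=imaging.read_camera('wrist')[:,:,::-1];cv2.imwrite('pics/w4.png',im)
cv2.imwrite('pics/w4b.png',cv2.resize(im,None,fx=1.4,fy=1.4))
K,E=cam('wrist',T)
# expected px of peg top centre & foot if at tool axis
for dz in(.044,-.076): print(proj(K,E,T[:3,3]+[0,0,dz])*1.4)
goal(.569,.3237,.14,99.7)
E
```

```text
[0.54253795 0.3138037  0.25076135] [-3.56314384e-04 -1.07785895e-03 -9.99999356e-01]
[389.169399  442.7116684]
[388.34778372 300.03324973]
turn [-0.02  0.07 -0.07] then shift [0.0062 0.0274 0.1108] min rows 2 | 1st pose a 99.63
```

View pics/w4b.png

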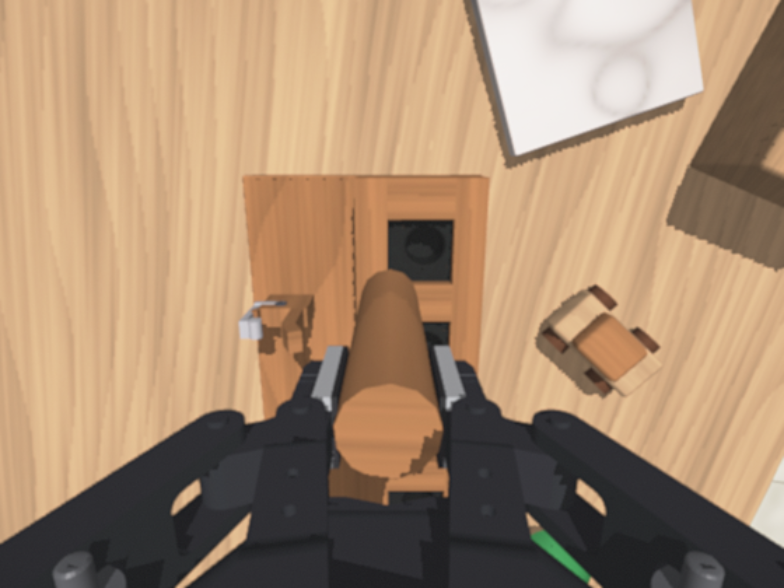

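```bash
python3 - <<'E'
from h import *
T=np.load('T4.npy');K,E=cam('wrist',T)
for d in(0,.001,.002,.003):
    print(d,proj(K,E,(T@[.014+d,0,.076,1])[:3])*1.4, [(proj(K,E,(T@[s*.014+d,0,-.044,1])[:3])*1.4)[1].round(1) for s in(1,-1)])
# hole0 seen here at about (424,243)/1.4
print(cast(K,E,(424/1.4-.15,243/1.4-.15),.05))
E
```

```text
0 [388.26809856 273.70903405] [np.float64(393.7), np.float64(488.2)]
0.001 [388.26805157 271.78363615] [np.float64(390.1), np.float64(485.0)]
0.002 [388.26800447 269.85348155] [np.float64(386.5), np.float64(481.8)]
0.003 [388.26795724 267.91855259] [np.float64(382.8), np.float64(478.7)]
[0.56871058 0.32497278 0.05      ]
```

Request:
move_arm(commands=[[[0.0045,0.0274,0,0,0,0,0.02],[0,0,0.05,0,0,0,0.02],[0,0,0.05,0,0,0,0.02],[0,0,0.015,0,0,0,0.02],[0,0,0.005,0,0,0,0.02],[0,0,0.005,0,0,0,0.02],[0,0,0,0,0,0,0.02]]])

```text
t: 9.3
eef_pos: [0.5694, 0.3239, 0.1275]
tool_rot: [0.0, 0.645, 0.764, 0.001]
contact_force: [0.2, 0.1, 0.3]
gripper_width: 0.313
grasp_force: 39.6
```

Request:
move_arm(commands=[[[-0.0015,0,0,0,0,0,0.02],[0,0,0.003,0,0,0,0.02],[0,0,0.003,0,0,0,0.02],[0,0,0,0,0,0,0.02]]])

```text
t: 9.8
eef_pos: [0.569, 0.3216, 0.1198]
tool_rot: [0.0, 0.645, 0.764, -0.0]
contact_force: [0.9, -0.8, -1.5]
gripper_width: 0.318
grasp_force: 39.6
```

Request:
move_arm(commands=[[[0,0,0.006,0,0,0,0.02],[0,0,0.006,0,0,0,0.02],[0,0,0.006,0,0,0,0.02],[0,0,0.004,0,0,0,0.02],[0,0,0.002,0,0,0,0.02],[0,0,0,0,0,0,0.02]]])

```text
t: 10.55
eef_pos: [0.5692, 0.3219, 0.0973]
tool_rot: [0.0, 0.645, 0.764, -0.0]
contact_force: [-1.0, -2.5, 7.5]
gripper_width: 0.321
grasp_force: 40.4
```

Request:
move_arm(commands=[[[0,0,-0.001,0,0,0,0.06],[0,0,0,0,0,0,0.06],[0,0,0,0,0,0,0.06],[0,0,-0.05,0,0,0,0.06],[0,0,-0.05,0,0,0,0.06],[0,0,-0.04,0,0,0,0.06],[-0.053,-0.0051,0,0,0,0,0.06],[-0.053,-0.0051,0,0,0,0,0.06],[-0.053,-0.0051,0,0,0,0,0.06],[-0.053,-0.0051,0,0,0,0,0.06],[-0.053,-0.0051,0,0,0,0,0.06],[-0.053,-0.0051,0,0,0,0,0.06],[-0.053,-0.0051,0,0,0,0,0.06],[-0.053,-0.0051,0,0,0,0,0.06],[-0.053,-0.0051,0,0,0,0,0.06],[0,0,0,0,0,0,0.06],[0,0,0,0,0,0,0.06]]])

```text
t: 12.68
eef_pos: [0.6042, -0.155, 0.237]
tool_rot: [-0.0, 0.645, 0.765, 0.0]
contact_force: [-0.1, 0.4, -1.0]
gripper_width: 0.703
grasp_force: 0.0
```

```bash
python3 - <<'E'
from h import *
T=pose();print(T[:3,3])
cv2.imwrite('pics/w5.png',imaging.read_camera('wrist')[:,:,::-1])
t=imaging.read_camera('top')[:,:,::-1];cv2.imwrite('pics/t5.png',t)
a=cv2.imread('pics/w5.png')[100:400,130:430]
cv2.imwrite('pics/c5.png',np.hstack([cv2.resize(a,(400,400)),cv2.resize(t[170:290,100:220],(400,400))]))
goal(.6036,-.1555,.077,99.7)
E
```

```text
[ 0.60422603 -0.15500071  0.23700535]
turn [ 0.02 -0.05  0.18] then shift [-0.0016 -0.0011  0.1603] min rows 3 | 1st pose a 99.88
```

View pics/c5.png

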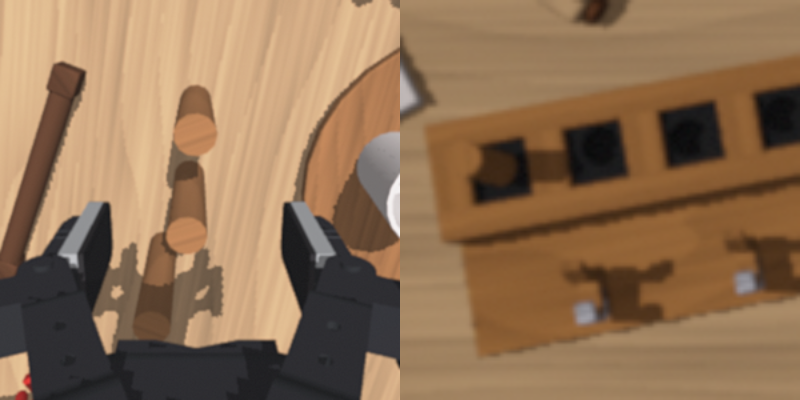

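The right crop shows peg 0 home in well 0. Peg 1's top is at about full-image pixel (276,201) in the wrist view, so I'm checking its cast.

```bash
python3 - <<'E'
from h import *
T=pose();K,E=cam('wrist',T)
for u,v in((195,135),(186,235),(152,325)):
    p=cast(K,E,(130+u*.75,100+v*.75),.12);print(p.round(4))
goal(.6036,-.153,.077,99.7)
E
```

```text
[ 0.6039 -0.1553  0.12  ]
[ 0.6099 -0.2256  0.12  ]
[ 0.5976 -0.3013  0.12  ]
turn [ 0.02 -0.05  0.18] then shift [ 0.0009 -0.0007  0.1603] min rows 3 | 1st pose a 99.88
```

Request:
move_arm(commands=[[[0,-0.0005,0.055,0,0,0,0.06],[0,0,0.055,0,0,0,0.06],[0,0,0.03,0,0,0,0.06],[0,0,0.02,0,0,0,0.06],[0,0,0,0,0,0,0.06],[0,0,0,0,0,0,0.02],[0,0,0,0,0,0,0.02],[0,0,0,0,0,0,0.02],[0,0,0,0,0,0,0.02]]], squeeze=40)

```text
t: 13.9
eef_pos: [0.605, -0.1561, 0.0789]
tool_rot: [0.001, 0.645, 0.764, 0.001]
contact_force: [0.0, -0.2, 6.8]
gripper_width: 0.318
grasp_force: 39.5
```

Request:
move_arm(commands=[[[0,0,-0.03,0,0,0,0.02],[0,0,-0.05,0,0,0,0.02],[0,0,-0.05,0,0,0,0.02],[0,0,-0.03,0,0,0,0.02],[0.049,0.006,0,0,0,0,0.02],[0.049,0.006,0,0,0,0,0.02],[0.049,0.006,0,0,0,0,0.02],[0.049,0.006,0,0,0,0,0.02],[0.049,0.006,0,0,0,0,0.02],[0.049,0.006,0,0,0,0,0.02],[0.049,0.006,0,0,0,0,0.02],[0.049,0.006,0,0,0,0,0.02],[0,0,0,0,0,0,0.02],[0,0,0,0,0,0,0.02]]])

```text
t: 15.65
eef_pos: [0.585, 0.2379, 0.2371]
tool_rot: [0.0, 0.645, 0.764, -0.0]
contact_force: [-0.6, -0.3, -0.4]
gripper_width: 0.319
grasp_force: 39.4
```

```bash
cat > foot.py <<'E'
from h import *
import sys
x,y,name=float(sys.argv[1]),float(sys.argv[2]),sys.argv[3]
T=np.mean([pose()for _ in range(1)],0);im=imaging.read_camera('wrist')[:,:,::-1];cv2.imwrite(f'pics/{name}.png',im)
K,E=cam('wrist',T);print(T[:3,3].round(4))
print('foot top edge row expected d=0,2mm',[(proj(K,E,(T@[.014+d,0,.076,1])[:3]))[1].round(1) for d in(0,.002)],'top far edge',[(proj(K,E,(T@[.014+d,0,-.044,1])[:3]))[1].round(1) for d in(0,.002)])
# rows of edges along the peg's column, in gradient strength
c=im[150:300,276:281].astype(float).mean(1);g=np.abs(np.diff(c,axis=0)).sum(1)
i=np.argsort(g)[-8:];print('edges',sorted((150.5+k,round(g[k])) for k in i))
goal(x,y,.14,99.7)
E
python3 foot.py .5854 .2384 w6
```

```text
[0.585  0.2379 0.2371]
foot top edge row expected d=0,2mm [np.float64(195.5), np.float64(192.8)] top far edge [np.float64(281.2), np.float64(276.1)]
edges [(np.float64(155.5), 37), (np.float64(156.5), 113), (np.float64(157.5), 79), (np.float64(193.5), 39), (np.float64(194.5), 98), (np.float64(195.5), 67), (np.float64(278.5), 50), (np.float64(279.5), 29)]
turn [-0.    0.07 -0.07] then shift [0.0014 0.0003 0.0971] min rows 2 | 1st pose a 99.63
```

Request:
move_arm(commands=[[[0.001,0.0003,0.04,0,0,0,0.02],[0,0,0.04,0,0,0,0.02],[0,0,0.02,0,0,0,0.02],[0,0,0.006,0,0,0,0.02],[0,0,0.003,0,0,0,0.02],[0,0,0.003,0,0,0,0.02],[0,0,0.003,0,0,0,0.02],[0,0,0,0,0,0,0.02]]])

```text
t: 16.7
eef_pos: [0.5857, 0.2391, 0.1226]
tool_rot: [0.001, 0.645, 0.764, 0.0]
contact_force: [2.0, -2.4, 0.7]
gripper_width: 0.319
grasp_force: 39.6
```

Foot is about 6 mm inside the hole; lowering it home.

Request:
move_arm(commands=[[[0,0,0.006,0,0,0,0.02],[0,0,0.006,0,0,0,0.02],[0,0,0.006,0,0,0,0.02],[0,0,0.003,0,0,0,0.02],[0,0,0.0025,0,0,0,0.02],[0,0,0,0,0,0,0.02]]])

```text
t: 17.45
eef_pos: [0.5855, 0.2393, 0.0989]
tool_rot: [0.0, 0.645, 0.764, 0.0]
contact_force: [1.8, -5.3, 2.9]
gripper_width: 0.317
grasp_force: 39.7
```

Request:
move_arm(commands=[[[0,0,0,0,0,0,0.06],[0,0,0,0,0,0,0.06],[0,0,0,0,0,0,0.06],[0,0,-0.05,0,0,0,0.06],[0,0,-0.05,0,0,0,0.06],[0,0,-0.04,0,0,0,0.06],[-0.0515,-0.006,0,0,0,0,0.06],[-0.0515,-0.006,0,0,0,0,0.06],[-0.0515,-0.006,0,0,0,0,0.06],[-0.0515,-0.006,0,0,0,0,0.06],[-0.0515,-0.006,0,0,0,0,0.06],[-0.0515,-0.006,0,0,0,0,0.06],[-0.0515,-0.006,0,0,0,0,0.06],[-0.0515,-0.006,0,0,0,0,0.06],[-0.0515,-0.006,0,0,0,0,0.06],[0,0,0,0,0,0,0.06],[0,0,0,0,0,0,0.06]]])

```text
t: 19.58
eef_pos: [0.61, -0.2253, 0.2385]
tool_rot: [-0.001, 0.644, 0.765, 0.0]
contact_force: [-0.4, 0.4, 0.0]
gripper_width: 0.701
grasp_force: 0.0
```

```bash
python3 - <<'E'
from h import *
goal(.61,-.226,.078,99.7)
E
```

```text
turn [ 0.   -0.08  0.05] then shift [-7.000e-04 -1.000e-04  1.605e-01] min rows 3 | 1st pose a 99.75
```

Request:
move_arm(commands=[[[-0.0005,0,0.055,0,0,0,0.06],[0,0,0.055,0,0,0,0.06],[0,0,0.03,0,0,0,0.06],[0,0,0.02,0,0,0,0.06],[0,0,0,0,0,0,0.06],[0,0,0,0,0,0,0.02],[0,0,0,0,0,0,0.02],[0,0,0,0,0,0,0.02],[0,0,0,0,0,0,0.02]]], squeeze=40)

```text
t: 20.7
eef_pos: [0.6114, -0.2271, 0.0804]
tool_rot: [0.001, 0.645, 0.764, 0.001]
contact_force: [-0.7, 0.1, 6.5]
gripper_width: 0.319
grasp_force: 39.5
```

Request:
move_arm(commands=[[[0,0,-0.03,0,0,0,0.02],[0,0,-0.05,0,0,0,0.02],[0,0,-0.05,0,0,0,0.02],[0,0,-0.03,0,0,0,0.02],[0.0487,0.006,0,0,0,0,0.02],[0.0487,0.006,0,0,0,0,0.02],[0.0487,0.006,0,0,0,0,0.02],[0.0487,0.006,0,0,0,0,0.02],[0.0487,0.006,0,0,0,0,0.02],[0.0487,0.006,0,0,0,0,0.02],[0.0487,0.006,0,0,0,0,0.02],[0.0487,0.006,0,0,0,0,0.02],[0,0,0,0,0,0,0.02],[0,0,0,0,0,0,0.02]]])

```text
t: 22.45
eef_pos: [0.5917, 0.1646, 0.2387]
tool_rot: [0.0, 0.645, 0.764, -0.0]
contact_force: [-0.2, -0.8, -0.6]
gripper_width: 0.313
grasp_force: 39.5
```

```bash
python3 foot.py .5919 .1659 w7
```

```text
[0.5917 0.1646 0.2387]
foot top edge row expected d=0,2mm [np.float64(195.5), np.float64(192.8)] top far edge [np.float64(281.2), np.float64(276.1)]
edges [(np.float64(161.5), 29), (np.float64(162.5), 58), (np.float64(163.5), 46), (np.float64(192.5), 61), (np.float64(193.5), 90), (np.float64(194.5), 55), (np.float64(274.5), 52), (np.float64(275.5), 43)]
turn [-0.01  0.07 -0.08] then shift [0.0022 0.0003 0.0986] min rows 2 | 1st pose a 99.62
```

Request:
move_arm(commands=[[[0.001,0.0003,0.04,0,0,0,0.02],[0,0,0.04,0,0,0,0.02],[0,0,0.02,0,0,0,0.02],[0,0,0.006,0,0,0,0.02],[0,0,0.003,0,0,0,0.02],[0,0,0.003,0,0,0,0.02],[0,0,0.003,0,0,0,0.02],[0,0,0,0,0,0,0.02]]])

```text
t: 23.5
eef_pos: [0.5921, 0.1659, 0.1238]
tool_rot: [0.0, 0.645, 0.764, 0.0]
contact_force: [0.9, -0.6, -1.0]
gripper_width: 0.314
grasp_force: 39.5
```

Request:
move_arm(commands=[[[0,0,0.006,0,0,0,0.02],[0,0,0.006,0,0,0,0.02],[0,0,0.006,0,0,0,0.02],[0,0,0.003,0,0,0,0.02],[0,0,0.0025,0,0,0,0.02],[0,0,0,0,0,0,0.02]]])

```text
t: 24.25
eef_pos: [0.5919, 0.1661, 0.1005]
tool_rot: [0.0, 0.645, 0.764, -0.0]
contact_force: [-1.1, -2.8, 2.8]
gripper_width: 0.316
grasp_force: 40.0
```

Request:
move_arm(commands=[[[0,0,0,0,0,0,0.06],[0,0,0,0,0,0,0.06],[0,0,0,0,0,0,0.06],[0,0,-0.05,0,0,0,0.06],[0,0,-0.05,0,0,0,0.06],[0,0,-0.04,0,0,0,0.06],[-0.0514,-0.0082,0,0,0,0,0.06],[-0.0514,-0.0082,0,0,0,0,0.06],[-0.0514,-0.0082,0,0,0,0,0.06],[-0.0514,-0.0082,0,0,0,0,0.06],[-0.0514,-0.0082,0,0,0,0,0.06],[-0.0514,-0.0082,0,0,0,0,0.06],[-0.0514,-0.0082,0,0,0,0,0.06],[-0.0514,-0.0082,0,0,0,0,0.06],[-0.0514,-0.0082,0,0,0,0,0.06],[0,0,0,0,0,0,0.06],[0,0,0,0,0,0,0.06]]])

```text
t: 26.38
eef_pos: [0.5973, -0.3012, 0.2399]
tool_rot: [-0.0, 0.645, 0.765, 0.0]
contact_force: [-0.2, 0.8, -0.2]
gripper_width: 0.702
grasp_force: 0.0
```

```bash
python3 - <<'E'
from h import *
goal(.597,-.3025,.079,99.7)
T=pose();im=imaging.read_camera('wrist')[:,:,::-1];cv2.imwrite('pics/w8.png',im)
cv2.imwrite('pics/w8b.png',im[100:420,60:500])
print(proj(*cam('wrist',T),[.597,-.3025,.12])-[60,100])
E
```

```text
turn [ 0.01 -0.07  0.04] then shift [-0.0012 -0.0005  0.1609] min rows 3 | 1st pose a 99.74
[216.61751207 100.22327596]
```

View pics/w8b.png

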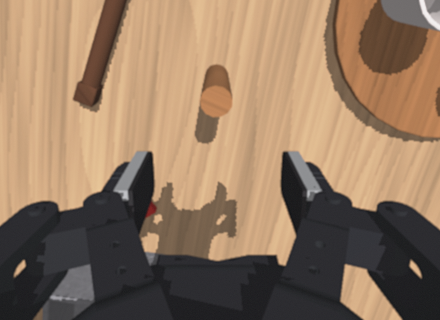

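Peg 3's top is at crop (216,100), exactly where predicted.

Request:
move_arm(commands=[[[-0.001,-0.0005,0.055,0,0,0,0.06],[0,0,0.055,0,0,0,0.06],[0,0,0.03,0,0,0,0.06],[0,0,0.021,0,0,0,0.06],[0,0,0,0,0,0,0.06],[0,0,0,0,0,0,0.02],[0,0,0,0,0,0,0.02],[0,0,0,0,0,0,0.02],[0,0,0,0,0,0,0.02]]], squeeze=40)

```text
t: 27.55
eef_pos: [0.598, -0.3036, 0.081]
tool_rot: [0.001, 0.645, 0.764, 0.0]
contact_force: [0.1, 0.7, 6.3]
gripper_width: 0.315
grasp_force: 39.6
```

Request:
move_arm(commands=[[[0,0,-0.03,0,0,0,0.02],[0,0,-0.05,0,0,0,0.02],[0,0,-0.05,0,0,0,0.02],[0,0,-0.03,0,0,0,0.02],[0.0478,0.0098,0,0,0,0,0.02],[0.0478,0.0098,0,0,0,0,0.02],[0.0478,0.0098,0,0,0,0,0.02],[0.0478,0.0098,0,0,0,0,0.02],[0.0478,0.0098,0,0,0,0,0.02],[0.0478,0.0098,0,0,0,0,0.02],[0.0478,0.0098,0,0,0,0,0.02],[0.0478,0.0098,0,0,0,0,0.02],[0,0,0,0,0,0,0.02],[0,0,0,0,0,0,0.02]]])

```text
t: 29.3
eef_pos: [0.6096, 0.0862, 0.2392]
tool_rot: [0.0, 0.645, 0.764, -0.0]
contact_force: [-0.1, -1.1, -0.8]
gripper_width: 0.322
grasp_force: 39.5
```

```bash
python3 foot.py .6096 .0878 w9
```

```text
[0.6096 0.0862 0.2392]
foot top edge row expected d=0,2mm [np.float64(195.5), np.float64(192.8)] top far edge [np.float64(281.2), np.float64(276.1)]
edges [(np.float64(161.5), 76), (np.float64(162.5), 141), (np.float64(163.5), 93), (np.float64(192.5), 30), (np.float64(193.5), 85), (np.float64(194.5), 75), (np.float64(274.5), 43), (np.float64(275.5), 43)]
turn [-0.02  0.06 -0.08] then shift [0.0024 0.0004 0.0991] min rows 2 | 1st pose a 99.62
```

Request:
move_arm(commands=[[[0.0013,0.0003,0.04,0,0,0,0.02],[0,0,0.04,0,0,0,0.02],[0,0,0.02,0,0,0,0.02],[0,0,0.006,0,0,0,0.02],[0,0,0.003,0,0,0,0.02],[0,0,0.003,0,0,0,0.02],[0,0,0.003,0,0,0,0.02],[0,0,0,0,0,0,0.02]]])

```text
t: 30.35
eef_pos: [0.6098, 0.0881, 0.1244]
tool_rot: [0.0, 0.645, 0.764, 0.0]
contact_force: [-0.4, -0.8, -1.0]
gripper_width: 0.315
grasp_force: 39.5
```

Request:
move_arm(commands=[[[0,0,0.006,0,0,0,0.02],[0,0,0.006,0,0,0,0.02],[0,0,0.006,0,0,0,0.02],[0,0,0.003,0,0,0,0.02],[0,0,0.0025,0,0,0,0.02],[0,0,0,0,0,0,0.02]]])

```text
t: 31.1
eef_pos: [0.6098, 0.0882, 0.1011]
tool_rot: [0.0, 0.645, 0.764, -0.0]
contact_force: [-0.7, -1.6, 2.8]
gripper_width: 0.316
grasp_force: 40.0
```

Request:
move_arm(commands=[[[0,0,0,0,0,0,0.06],[0,0,0,0,0,0,0.06],[0,0,0,0,0,0,0.06],[0,0,-0.05,0,0,0,0.06],[0,0,-0.05,0,0,0,0.06],[0,0,-0.05,0,0,0,0.06],[0,0,-0.03,0,0,0,0.06],[0,-0.02,0,0,0,0,0.06],[0,-0.04,0,0,0,0,0.06],[0,-0.04,0,0,0,0,0.06],[0,0,0,0,0,0,0.06],[0,0,0,0,0,0,0.06]]])

```text
t: 32.6
eef_pos: [0.5117, 0.0713, 0.281]
tool_rot: [0.0, 0.645, 0.764, 0.0]
contact_force: [0.2, 0.0, -0.5]
gripper_width: 0.702
grasp_force: 0.0
```

```bash
python3 - <<'E'
from h import *
T=pose();np.save('T10.npy',T);print(T[:3,3])
w=imaging.read_camera('wrist')[:,:,::-1];cv2.imwrite('pics/w10.png',w)
t=imaging.read_camera('top')[:,:,::-1];cv2.imwrite('pics/t10.png',t)
s=imaging.read_camera('scene')[:,:,::-1];cv2.imwrite('pics/s10.png',s)
A=cv2.resize(w,(400,300));B=cv2.resize(t[175:285,100:400],(800,293));C=cv2.resize(s[100:280,150:390],(400,300))
cv2.imwrite('pics/c10.png',np.vstack([np.hstack([A,C]),B]))
E
```

```text
[0.51172169 0.07131843 0.28103936]
```

View pics/c10.png

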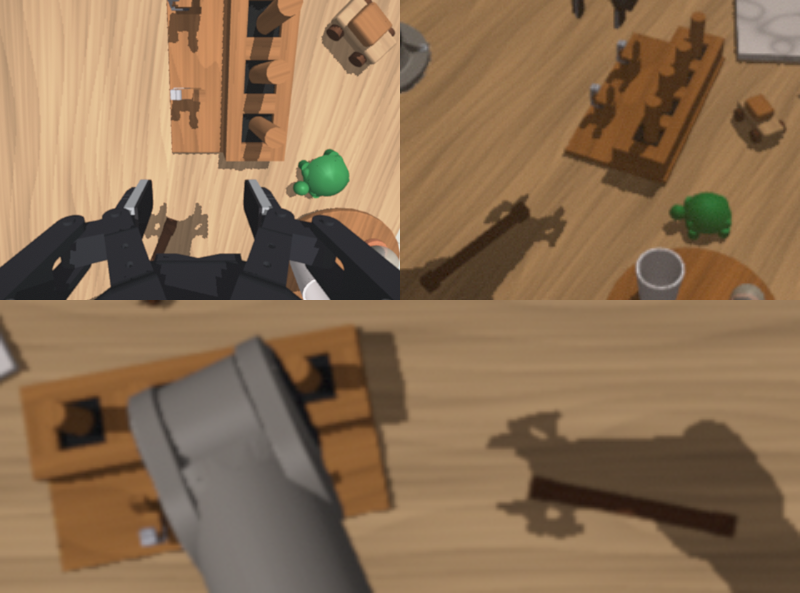

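All four pegs stand at equal height in their wells, and the bar hasn't moved. Next I'm going above the bar.

Request:
move_arm(commands=[[[-0.0454,-0.0135,0.011,0,0,0,0.06],[-0.0454,-0.0135,0.011,0,0,0,0.06],[-0.0454,-0.0135,0.011,0,0,0,0.06],[-0.0454,-0.0135,0.011,0,0,0,0.06],[-0.0454,-0.0135,0.011,0,0,0,0.06],[-0.0454,-0.0135,0.011,0,0,0,0.06],[-0.0454,-0.0135,0.011,0,0,0,0.06],[0,0,0,0,0,7.3,0.06],[0,0,0,0,0,7.3,0.06],[0,0,0,0,0,7.2,0.06],[0,0,0,0,0,0,0.06],[0,0,0,0,0,0,0.06]]])

```text
t: 34.25
eef_pos: [0.4719, -0.2578, 0.2035]
tool_rot: [-0.0, 0.777, 0.63, 0.0]
contact_force: [-0.5, -0.4, -0.5]
gripper_width: 0.705
grasp_force: 0.0
```

```bash
python3 - <<'E'
from h import *
T=pose();np.save('T11.npy',T);print(T[:3,3])
w=imaging.read_camera('wrist')[:,:,::-1];cv2.imwrite('pics/w11.png',w)
K,E=cam('wrist',T)
for y in(-.1575,-.3581): print(proj(K,E,[.4931 if y>-.2 else .45,y,.02]))
# clip corners in view w10 and wells: block
E
```

```text
[ 0.47193813 -0.25776297  0.20347901]
[276.79966066  77.30709561]
[276.25559157 272.28591348]
```

View pics/w11.png

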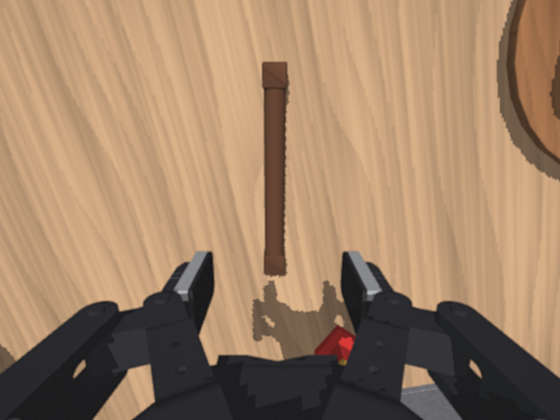

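The bar lies along the image column, with end edges at about rows 63 and 275, centred on column 275.

```bash
python3 - <<'E'
from h import *
T=np.load('T11.npy');K,E=cam('wrist',T)
im=cv2.imread('pics/w11.png').astype(int);m=((im[:,:,2]<105)&(im[:,:,2]-im[:,:,0]>22)).astype(np.uint8);m[:,:230]=0;m[:,320:]=0;m[282:]=0
n,l,s,c=cv2.connectedComponentsWithStats(m);k=1+np.argmax(s[1:,4]);print(s[k],c[k])
ys=np.where(l==k)[0]
for r in(70,120,170,220,262):
    x=np.where(l[r]==k)[0];print(r,x.min(),x.max())
a=cast(K,E,(275,s[k][1]),.024);b=cast(K,E,(275,s[k][1]+s[k][3]),.024)
print(a,b,np.linalg.norm(a-b),(a+b)/2,np.degrees(np.arctan2(*(a-b)[[1,0]])))
c=(a+b)/2;goal(c[0],c[1],.004,78.0)
E
```

```text
[ 263   63   25  212 3993] [274.41723015 168.99849737]
70 263 286
120 265 285
170 265 284
220 265 283
262 264 284
[ 0.49394708 -0.14542742  0.024     ] [ 0.44837332 -0.35902907  0.024     ] 0.2184093143059389 [ 0.4711602  -0.25222825  0.024     ] 77.95603637952408
turn [-0.   -0.01  0.04] then shift [ 0.0053 -0.0018  0.1996] min rows 4 | 1st pose a 78.04
```

Request:
move_arm(commands=[[[0.0053,-0.0018,0.05,0,0,0,0.06],[0,0,0.05,0,0,0,0.06],[0,0,0.05,0,0,0,0.06],[0,0,0.03,0,0,0,0.06],[0,0,0.015,0,0,0,0.06],[0,0,0.003,0,0,0,0.06],[0,0,0,0,0,0,0.015],[0,0,0,0,0,0,0.015],[0,0,0,0,0,0,0.015],[0,0,0,0,0,0,0.015],[0,0,0,0,0,0,0.015]]], squeeze=80)

```text
t: 35.67
eef_pos: [0.4718, -0.2527, 0.0072]
tool_rot: [0.001, 0.778, 0.629, 0.0]
contact_force: [-1.6, 0.8, 7.4]
gripper_width: 0.22
grasp_force: 78.1
```

The grip width of about 20 mm means the pads hold above the bar's centre, so I'm regripping lower.

Request:
move_arm(commands=[[[0,0,0,0,0,0,0.045],[0,0,0,0,0,0,0.045],[0,0,0.003,0,0,0,0.045],[0,0,0.002,0,0,0,0.045],[0,0,0,0,0,0,0.045]]])

```text
t: 36.3
eef_pos: [0.4707, -0.2522, 0.0004]
tool_rot: [-0.0, 0.778, 0.629, -0.0]
contact_force: [-0.1, 0.6, 0.0]
gripper_width: 0.531
grasp_force: 0.0
```

Request:
move_arm(commands=[[[0,0,0,0,0,0,0.015],[0,0,0,0,0,0,0.015],[0,0,0,0,0,0,0.015],[0,0,0,0,0,0,0.015],[0,0,0,0,0,0,0.015]]], squeeze=80)

```text
t: 36.92
eef_pos: [0.4711, -0.2523, 0.001]
tool_rot: [0.0, 0.778, 0.629, 0.0]
contact_force: [-1.1, 0.2, 5.5]
gripper_width: 0.224
grasp_force: 78.2
```

Request:
move_arm(commands=[[[0,0,-0.04,0,0,0,0.015],[0,0,-0.05,0,0,0,0.015],[0,0,-0.05,0,0,0,0.015],[0,0,-0.03,0,0,-7.25,0.015],[0,0,0,0,0,-7.25,0.015],[0,0,0,0,0,-7.25,0.015],[0.0535,0.0094,0,0,0,0,0.015],[0.0535,0.0094,0,0,0,0,0.015],[0.0535,0.0094,0,0,0,0,0.015],[0.0535,0.0094,0,0,0,0,0.015],[0.0535,0.0094,0,0,0,0,0.015],[0.0535,0.0094,0,0,0,0,0.015],[0.0535,0.0094,0,0,0,0,0.015],[0.0535,0.0094,0,0,0,0,0.015],[0,0,0,0,0,0,0.015],[0,0,0,0,0,0,0.015]]])

```text
t: 38.92
eef_pos: [0.4729, 0.1817, 0.1702]
tool_rot: [-0.0, 0.645, 0.764, -0.001]
contact_force: [0.4, -0.6, -0.8]
gripper_width: 0.225
grasp_force: 78.4
```

```bash
python3 - <<'E'
from h import *
T=pose();np.save('T12.npy',T);print(T[:3,3])
w=imaging.read_camera('wrist')[:,:,::-1];cv2.imwrite('pics/w12h.png',w)
cv2.imwrite('pics/w12c.png',cv2.resize(w[60:330,130:450],None,fx=2.2,fy=2.2))
goal(.4731,.1823,.13,99.74)
K,E=cam('wrist',T)
ex=np.array([.9856,.1692,0]);ey=np.array([-.1692,.9856,0]);S=np.array([.4731,.1823,0])
for n,x,y,z in(('prong face bottom L',.0125,.065,.062),('prong face R',.0125,-.065,.062),('axis L',0,.065,.08),('jaw nose top L',-.008,.065,.08)):
    print(n,((proj(K,E,S+ex*x+ey*y+[0,0,z])-[130,60])*2.2).round(0))
E
```

```text
[0.47290193 0.18171723 0.1702155 ]
turn [-0.06  0.06 -0.15] then shift [0.0015 0.0003 0.0402] min rows 1 | 1st pose a 99.59
prong face bottom L [361. 129.]
prong face R [357. 470.]
axis L [325. 131.]
jaw nose top L [300. 131.]
```

View pics/w12c.png

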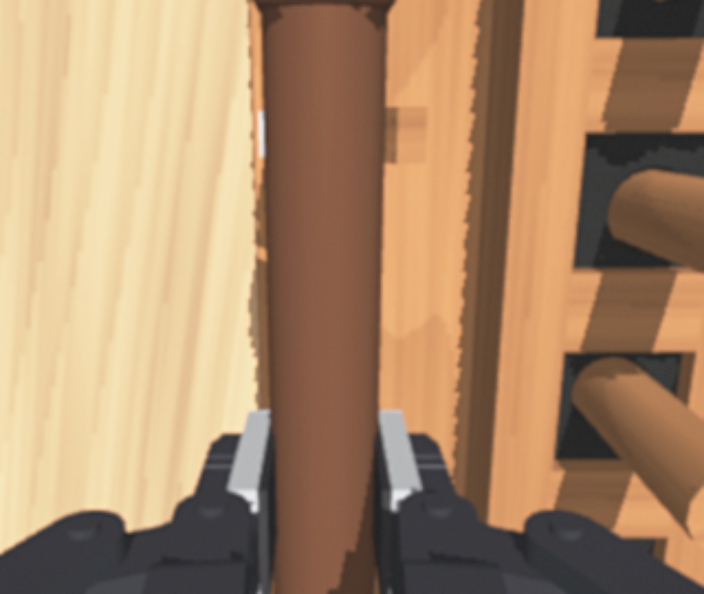

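The bar hangs squarely over both clips. The left clip's jaw shows at crop (262,133) and its prong at (405,133), at the predicted row. I'm lowering in steps with force checks.

Request:
move_arm(commands=[[[0.001,0.0003,0.03,0,0,-0.15,0.015],[0,0,0.03,0,0,0,0.015],[0,0,0.016,0,0,0,0.015],[0,0,0.008,0,0,0,0.015],[0,0,0,0,0,0,0.015]]], squeeze=110)

```text
t: 39.6
eef_pos: [0.4735, 0.183, 0.0868]
tool_rot: [0.0, 0.644, 0.765, -0.0]
contact_force: [0.7, -0.0, -0.9]
gripper_width: 0.217
grasp_force: 107.7
```

Request:
move_arm(commands=[[[0,0,0.004,0,0,0,0.015],[0,0,0.004,0,0,0,0.015],[0,0,0.004,0,0,0,0.015],[0,0,0,0,0,0,0.015]]])

```text
t: 40.1
eef_pos: [0.4742, 0.1837, 0.0749]
tool_rot: [0.0, 0.644, 0.765, 0.001]
contact_force: [1.8, 1.0, -0.8]
gripper_width: 0.217
grasp_force: 108.1
```

Request:
move_arm(commands=[[[0,0,0.004,0,0,0,0.015],[0,0,0.004,0,0,0,0.015],[0,0,0,0,0,0,0.015]]])

```text
t: 40.48
eef_pos: [0.4742, 0.1841, 0.0674]
tool_rot: [0.0, 0.644, 0.765, 0.001]
contact_force: [1.7, 0.8, 3.8]
gripper_width: 0.214
grasp_force: 108.8
```

Request:
move_arm(commands=[[[0,0,0.004,0,0,0,0.015],[0,0,0.004,0,0,0,0.015],[0,0,0.003,0,0,0,0.015],[0,0,0,0,0,0,0.015]]])

```text
t: 40.98
eef_pos: [0.4742, 0.1839, 0.0559]
tool_rot: [0.0, 0.644, 0.765, 0.001]
contact_force: [4.4, 2.3, -2.0]
gripper_width: 0.22
grasp_force: 108.4
```

Request:
move_arm(commands=[[[0,0,0.003,0,0,0,0.015],[0,0,0.002,0,0,0,0.015],[0,0,0,0,0,0,0.015],[0,0,0,0,0,0,0.015]]])

```text
t: 41.48
eef_pos: [0.4726, 0.1827, 0.051]
tool_rot: [0.0, 0.644, 0.765, -0.001]
contact_force: [-1.6, -2.7, 10.5]
gripper_width: 0.216
grasp_force: 110.0
```

Request:
move_arm(commands=[[[0,0,0.0015,0,0,0,0.015],[0,0,0,0,0,0,0.015]]])

```text
t: 41.72
eef_pos: [0.4726, 0.1827, 0.0508]
tool_rot: [0.001, 0.644, 0.765, -0.001]
contact_force: [-6.3, -5.6, 28.1]
gripper_width: 0.217
grasp_force: 111.8
```

It hits a hard stop at the expected height, so the bar is seated. Unloading, opening and withdrawing.

Request:
move_arm(commands=[[[0,0,-0.0025,0,0,0,0.015],[0,0,0,0,0,0,0.045],[0,0,0,0,0,0,0.045],[0,0,0,0,0,0,0.045],[0,0,-0.02,0,0,0,0.045],[0,0,-0.05,0,0,0,0.045],[0,0,-0.06,0,0,0,0.045],[0,0,-0.06,0,0,0,0.045],[-0.06,0,0,0,0,0,0.045],[-0.06,0,0,0,0,0,0.045],[-0.06,0,0,0,0,0,0.045],[-0.06,0,0,0,0,0,0.045],[-0.06,0,0,0,0,0,0.045],[0,0,0,0,0,0,0.045],[0,0,0,0,0,0,0.045]]])

```text
t: 43.6
eef_pos: [0.5244, -0.1114, 0.2426]
tool_rot: [0.0, 0.644, 0.765, 0.001]
contact_force: [0.0, -1.0, 0.1]
gripper_width: 0.525
grasp_force: 0.0
```

```bash
python3 - <<'E'
from h import *
t=imaging.read_camera('top')[:,:,::-1];s=imaging.read_camera('scene')[:,:,::-1]
cv2.imwrite('pics/t13.png',t);cv2.imwrite('pics/s13.png',s)
B=cv2.resize(t[175:280,100:250],(400,280));C=cv2.resize(s[100:220,230:350],(400,400));D=cv2.resize(t[70:280,100:450],(400,240))
cv2.imwrite('pics/c13.png',np.hstack([np.vstack([B,D]),cv2.resize(C,(520,520))]))
K,E=cam('top');S=np.array([.4731,.1823,.062]);ey=np.array([-.1692,.9856,0])
for k in(-.11,.11):print(((proj(K,E,S+ey*k)-[100,175])*400/150).round(0))
K,E=cam('scene')
for k in(-.11,.11):print(((proj(K,E,S+ey*k)-[230,100])*520/120+[400,0]).round(0))
for i in([.569,.3237],[.5854,.2384],[.5919,.1659],[.6096,.0878]):print(((proj(K,E,i+[.14])-[230,100])*520/120+[400,0]).round(0))
E
```

```text
[317. 191.]
[103. 233.]
[550. 286.]
[665.  92.]
[826.  40.]
[788. 116.]
[745. 181.]
[709. 261.]
```

View pics/c13.png

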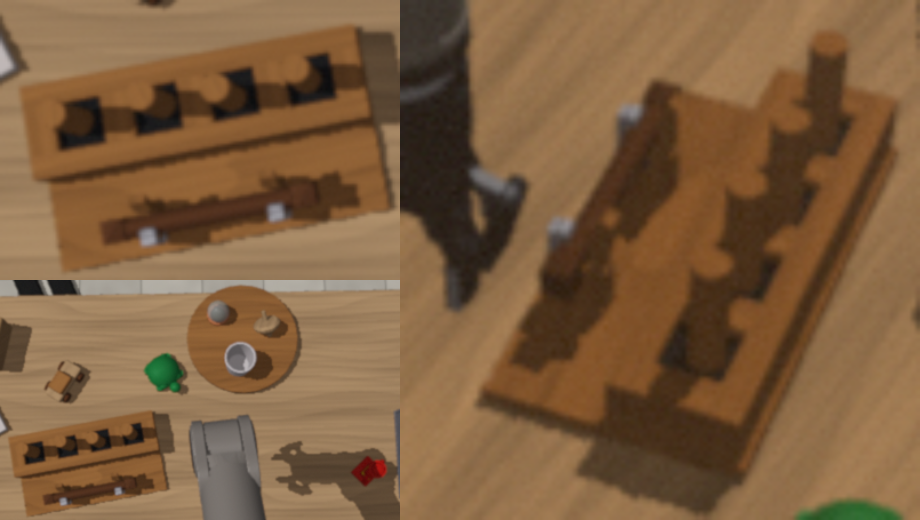

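The picture confirms all of it. Peg tops are at (828,43), (790,120), (747,183) and (712,263), within 5 px of the predictions for fully home. The bar lies level between its predicted ends, and both steel jaws are over it.

```bash
python3 -c "
from station import bot
print(bot.hand_in())"
```

```text
the job is handed in; nothing more can be done
None
```

I handed the job in at about 44 s: all four pegs are home in their wells and the carrying bar is seated in both clips with the jaws closed over it. The cup, firefighter, turtle and toy car were left untouched.

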